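# Cull the chipped grinder lid, then twist a sound one to run and hold it

## Task

Of the three black grinder lids one has lost one of its two yellow lugs: first lay that chipped lid flat on the wooden board and let go of it. Then drop one of the two sound lids into the spice grinder's collar, lugs down through the two entry notches, and twist it clockwise against the spring to the green half-way mark, not on through the click toward the red lock mark. The grinder runs only while the lid is held there, so finish with the gripper still holding the lid at the green mark; leave the spare sound lid and the other things as they stand.

Things in the scene. Friction and masses are not known exactly. Their poses are not given: they have to be found in the camera images.
- lid_a: black round lid, about 90 g: disc 68 mm across, 14 mm thick; on top an upright grip bar 54 mm long (x), 14 mm thick (y), 14 to 42 mm above the underside, yellow stripe on it. SOUND: two yellow lugs (12 mm wide, 5 mm thick) at the underside along +x and -x, reaching 41 mm from the axis; half a turn makes no difference. Origin: centre of underside; z up.
- lid_b: black round lid, about 90 g: disc 68 mm across, 14 mm thick; on top an upright grip bar 54 mm long (x), 14 mm thick (y), 14 to 42 mm above the underside, yellow stripe on it. SOUND: two yellow lugs (12 mm wide, 5 mm thick) at the underside along +x and -x, reaching 41 mm from the axis; half a turn makes no difference. Origin: centre of underside; z up.
- lid_chipped: black round lid, about 90 g: disc 68 mm across, 14 mm thick; on top an upright grip bar 54 mm long (x), 14 mm thick (y), 14 to 42 mm above the underside, yellow stripe on it. CHIPPED: the lug at -x has broken off, only the one at +x is left. Origin: centre of the underside; z up.
- board: dark brown wooden serving board, 205 (x) by 180 (y) by 8 mm, fixed to the worktop; place for the chipped lid. Origin: centre of its underside.
- grinder: white round spice grinder, steel collar on top, 118 mm across at the foot, collar 101 mm across with its top 92 mm up; fixed to the worktop. Origin: centre of the underside, z up, x axis toward a green mark. Lip of the collar: bore 73 mm, 4 mm thick; the lugs turn in an 8 mm high track under it.
- entry_notch (a point): one of the two facing entry notches (18 mm wide, white marks), at the collar's top 40 mm from its axis, 45 degrees counter-clockwise (seen from above) of the green mark: a lid enters with its x axis along this line, either way round.
- green_mark (a point): one of the two facing green half-way marks on the collar's top, along the grinder's x. The lid's grip bar must end along this line: 45 degrees clockwise from the entry. Red lock marks lie 45 degrees further clockwise.
- seat (a point): centre of the collar, 80 mm above the worktop, at the ledge on which a lid's underside rests when all the way in; its disc then stands 2 mm above the collar. x as the grinder's.
- switch_ring (a joint): spring ring in the collar turned by the lugs: 0 at rest, grows (rad) as the lid is twisted clockwise, after 5 degrees of free play; about 0.70 at the green mark. The spring pushes back with 0.07 to 0.2 N m and turns a lid back if let go. Spring balls resist from about 1.1; the click is at 1.3.
- small_dish: small square beige dish, 61 by 61 by 30 mm, empty; leave alone. Origin: centre of the underside.
- sesame_jar: glass jar with grey lid, 54 mm across, 85 mm tall; leave alone. Origin: centre of the underside.
- pepper_mill: grey shaker, 44 mm across, 90 mm tall; leave alone. Origin: centre of the underside.
- greens: white dish with herbs, 95 by 87 by 46 mm; leave alone. Origin: centre of the underside.
Not all that is in view belongs to the job. What is shaped like the lid_chipped but blue or turquoise is not meant.

How it is judged (in metres and radians):
On the way, in this order (a step that is already met when the one before it is completed fails the run):
1. the chipped lid lies flat on the wooden board, let go (x of lid_chipped in the frame of board between -0.1 and 0.1 m and y of lid_chipped in the frame of board between -0.088 and 0.088 m and z of lid_chipped in the frame of board below 0.014 m and angle between lid_chipped's own z axis and vertical below 0.1 rad and contact force between the fingers and lid_chipped below 0.1 N and linear speed of lid_chipped below 0.02 m/s), for 0.2 s.
2. a sound lid has gone in through the notches, all the way down, with the ring still near rest (((horizontal distance between lid_a and seat below 0.004 m and z of lid_a in the frame of seat between -0.003 and 0.0035 m and angle between lid_a's own z axis and vertical below 0.08 rad) or (horizontal distance between lid_b and seat below 0.004 m and z of lid_b in the frame of seat between -0.003 and 0.0035 m and angle between lid_b's own z axis and vertical below 0.08 rad)) and value of joint switch_ring below 0.3 rad), for 0.1 s.
At the end, for the whole second after the job is handed in: Chipped lid flat on the board, let go. One sound lid fully down in the collar (3.5 mm; centred to 4 mm), lugs within 10 degrees of the green marks, ring at 0.5 to 0.9 rad, still gripped (over 2 N) and at rest. The other sound lid not moved over 40 mm (all of step 1 and value of joint switch_ring between 0.5 and 0.9 rad and ((horizontal distance between lid_a and seat below 0.004 m and z of lid_a in the frame of seat between -0.003 and 0.0035 m and angle between lid_a's own z axis and vertical below 0.08 rad and angle between the x axis of lid_a and the x axis of grinder, either way round below 0.17 rad and contact force between the fingers and lid_a above 2 N and linear speed of lid_a below 0.02 m/s and distance of lid_b from where it was at the start of the episode below 0.04 m) or (horizontal distance between lid_b and seat below 0.004 m and z of lid_b in the frame of seat between -0.003 and 0.0035 m and angle between lid_b's own z axis and vertical below 0.08 rad and angle between the x axis of lid_b and the x axis of grinder, either way round below 0.17 rad and contact force between the fingers and lid_b above 2 N and linear speed of lid_b below 0.02 m/s and distance of lid_a from where it was at the start of the episode below 0.04 m))); the arm keeps its last pose, push and grip.
It fails at once if the lid was turned on through the click (ring past 1.3 rad) (value of joint switch_ring above 1.3 rad).
It fails at once if the small beige dish was pushed more than 40 mm or tipped (distance of small_dish from where it was at the start of the episode above 0.04 m or angle between small_dish's own z axis and vertical above 0.4 rad).
It fails at once if the sesame jar was pushed more than 40 mm or tipped (distance of sesame_jar from where it was at the start of the episode above 0.04 m or angle between sesame_jar's own z axis and vertical above 0.4 rad).
It fails at once if the pepper mill was pushed more than 40 mm or tipped (distance of pepper_mill from where it was at the start of the episode above 0.04 m or angle between pepper_mill's own z axis and vertical above 0.4 rad).
It fails at once if the dish of herbs was pushed more than 40 mm or tipped (distance of greens from where it was at the start of the episode above 0.04 m or angle between greens's own z axis and vertical above 0.4 rad).
It also fails if it takes over 51 s, if anything falls off the work surface, if the arm or the gripper's body presses on something with over 40 N, if the wrist force passes 120 N, or if a joint passes its speed limit or range.

## Robot

A 6-joint arm with a two-finger parallel gripper is mounted at the origin on a cart in front of the work surface, level with it; the furniture and walls round the work are solid. World frame = base frame: x ahead of the robot, y to its left, z up, the work surface at z = 0. Lengths are in m, angles in degrees, forces in N, time in s.
With the tool pointing down it reaches from about 0.3 to 1 m from the base axis. Payload 5.1 kg.
Tool frame: the origin (TCP) lies at the very end of the fingers, on their centre line; the grasp point (between the pads) lies 19 mm behind it (grip_depth is the distance from the TCP to the grasp point, in m); z points along the fingers, y is the line along which they close (so a half turn about z gives the same grasp; the last joint's range is limited). The gripper opens to 95 mm and grips with 3 to 60 N. Pads are 20 mm wide; open, the fingers measure 119 mm over their backs; the gripper's body (75 mm by 180 mm) begins 59 mm behind the grasp point.
Start: joints at [59.954, 7.093, 94.555, -0, 78.352, -4.733], TCP at [0.278, 0.588, 0.215] pointing down, gripper open.
Joint ranges: [-149.61, 149.61], [-58.7, 133.49], [1.44, 155.28], [-77.14, 257.14], [18.33, 153.61], [-166.67, 166.67]. Speed limits (degrees/s): [147.25, 147.25, 180, 180, 180, 180].

## Interface

Orientations are given as [roll, pitch, yaw] about the fixed x, y, z axes, in that order (R = Rz(yaw) Ry(pitch) Rx(roll)).
In Python, from station import state, capture, camera_params, hand_in, find_in, cut_out, grip_depth gives the robot as it stands.
- The arm moves only by the tool apply_moves, never from a script. Its argument "targets" is a list that holds one entry, the list of rows, each a list of 7 numbers: the shift along the tool's x, y, z normalised to -1 to 1, where 1 is 0.5 m, then the turn, a rotation vector about the tool's x, y, z normalised to -1 to 1, where 1 is 45 degrees, then the closure, from 0 (fully open) to 1 (shut). In form: [[[dx, dy, dz, wx, wy, wz, jaw], ...]]. A call has 1 to 20 rows; each row is the pose to reach, as a shift and turn from the pose commanded when the call began, along the tool's axes at that moment; what a row does not reach only later rows make up. A row lasts 1/12 s, in which the tool goes at most 41.7 mm and 7.16 degrees, less where a joint would pass 70% of its speed; a pose out of reach is approached as far as the arm can. A call with a number of a shift or a turn outside -1 to 1 is refused whole. A call with a gripper value outside its range is refused whole. The fingers move at their own pace and stop on an object; "squeeze" is the grip in N (left out, the last holds). Time passes only in rows, so rows that repeat a pose let the fingers close. It gives the time, the measured TCP pose, the force, the opening and the grip force at its end, in the units of the state.
- state(): the state, without advancing time (a new reading comes with each control period).
- capture(name): name is "side" or "top" or "wrist"; returns the picture (420x560x3 uint8, red, green, blue); there is no depth.
- camera_params(name): a dict with "vfov" (degrees; the focal length in pixels is half the picture's height over the tangent of half this angle, whatever the lens; pixels are square), "cx", "cy" (the principal point, pixels), "dist_coeffs" ([k1, k2, p1, p2, k3] as OpenCV has them; the pictures are not rectified), "world_to_cam" (4x4, takes a point from world to camera coordinates); the wrist camera has in their place "mount" (4x4, takes a point from camera to tool coordinates, whose origin is the TCP and whose axes are the flange's). Camera axes: x right, y up, looking along -z (the intrinsics and any distortion apply to the point x, -y, -z); pixel columns grow to the right and rows downward; lengths in m; the calibration is good to about 2 mm. A picture is of the moment at which its call begins: read the wrist's pose just before it. camera_params takes no time and is no camera call.
- hand_in(): hands the job in; it is judged then, once.
Trained networks look in the newest picture that a camera, given by its name, has taken for a name from the list of things; names that differ only in an ending like _2 or _b are one class to them, and where a whole thing is asked for, a point or a joint stands for the part that bears it (a point fixed in the world has none). Each returns a list of dicts, best first, with "score" (0 to 1); they miss things now and then, are a little off and sometimes report something else, mostly with a low value. They report only what shows in the picture. A call takes as long as a camera call. They do not tell look-alikes from the thing itself.
- find_in(thing, camera): "point" ([column, row] in pixels, amid what is visible of it).
- cut_out(thing, camera): "mask" (420x560 bool, what is visible of it) and "point" ([column, row] in pixels, amid what is visible of it).
The state is a dict: "clock": time; "joint_pos": joint angles; "qvel": joint speeds; "joint_torque": joint torques, N m; "eef_pos": TCP position; "tool_rot": TCP orientation; "force": force on the tool from outside, world axes, zero at the start; "moment": the same for the moment, N m; "width": finger opening in m; "grasp_force": force on a finger pad.
Only numpy, scipy, OpenCV 4.12 (cv2) and the standard library are available. Lean on these libraries where they do the work, as an engineer would, in place of code of your own. Each camera call takes 0.05 s, during which the arm holds its last target. There are 200 camera calls.

## Working session

There is one attempt and no reset: what is moved stays moved. The work goes in short steps, Python scripts to look and compute and a tool call to move; the robot and the scene stay as the last step left them, time stands still between calls to the robot, and variables do not carry over. Pictures are saved under pics/ and viewed, at most 10 in all, crops included, and the job is handed in when it is done.

Besides the shell and the picture viewer there is one more tool, called after "Emit:" by a JSON object that holds its "name" and its "arguments". apply_moves: Moves the arm, as the interface text tells. Scaled input: -1 to 1 covers 0.5 m each way for a shift and 45 degrees each way for a turn. Its arguments: {"type":"object","properties":{"targets":{"type":"array","items":{"type":"array","items":{"type":"array","items":{"type":"number","minimum":-1,"maximum":1}}}},"squeeze":{"type":"number"}},"required":["targets"]}

```bash
mkdir -p pics; ls
python3 - <<'E'
from station import *
import cv2,numpy as np
print(state())
for c in("top","side","wrist"):
    p=camera_params(c);print(c,{k:(np.round(v,4).tolist()) for k,v in p.items()})
    im=capture(c);cv2.imwrite(f"pics/{c}0.png",im[:,:,::-1])
    for t in("lid_a","lid_chipped","board","grinder","entry_notch","green_mark"):
        print(t,[(round(d["score"],2),np.round(d["point"]).tolist()) for d in find_in(t,c)][:6])
a=cv2.imread("pics/top0.png");cv2.imwrite("pics/top0b.png",cv2.resize(a,(800,600),interpolation=cv2.INTER_CUBIC))
a=cv2.imread("pics/side0.png");cv2.imwrite("pics/side0b.png",cv2.resize(a,(800,600),interpolation=cv2.INTER_CUBIC))
E
```

```text
pics
{'clock': 0.0, 'joint_pos': array([ 5.99538832e+01,  7.13156892e+00,  9.46332154e+01, -7.61434264e-04,
        7.83518382e+01, -4.73181292e+00]), 'qvel': array([ 0.0225074 ,  0.00307583,  0.00950205,  0.03882881,  0.02026278,
       -0.006244  ]), 'joint_torque': array([-1.04597289e-03, -4.17584538e+01, -3.59936965e+01,  7.74168153e-02,
        4.92249406e-02, -1.85259541e-04]), 'eef_pos': array([0.2776296 , 0.58701917, 0.21341776]), 'tool_rot': array([-1.79883713e+02, -8.87750632e-03,  1.54685842e+02]), 'force': array([-1.04571358,  0.00457545, -0.28387002]), 'moment': array([-0.02028828,  0.02813321,  0.05422314]), 'grasp_force': 0.0, 'width': 0.09489507146706481}
top {'vfov': 53.6792, 'cx': 276.7126, 'cy': 215.7834, 'dist_coeffs': [-0.1255, 0.0, 0.0, 0.0, 0.0], 'world_to_cam': [[-0.001, -1.0, -0.0011, 0.1377], [0.994, -0.0011, 0.1094, -0.5227], [-0.1094, -0.001, 0.994, -1.1131], [0.0, 0.0, 0.0, 1.0]]}
lid_a [(0.62, [256.0, 232.0]), (0.59, [271.0, 191.0])]
lid_chipped [(0.89, [299.0, 248.0]), (0.77, [252.0, 285.0]), (0.68, [390.0, 282.0]), (0.62, [328.0, 204.0])]
board [(0.61,
[... 421 characters left out ...]
0, 0.0, 0.0, 1.0]]}
lid_a [(0.76, [302.0, 209.0]), (0.7, [259.0, 203.0]), (0.31, [293.0, 304.0])]
lid_chipped [(0.84, [251.0, 231.0]), (0.84, [293.0, 250.0]), (0.68, [210.0, 205.0]), (0.62, [292.0, 300.0]), (0.6, [214.0, 313.0])]
board [(0.88, [262.0, 155.0])]
grinder [(0.92, [294.0, 305.0])]
entry_notch [(0.65, [294.0, 307.0])]
green_mark [(0.7, [293.0, 301.0])]
wrist {'vfov': 67.7203, 'cx': 282.0881, 'cy': 210.6551, 'dist_coeffs': [-0.0004, 0.0, 0.0, 0.0, 0.0], 'mount': [[-0.0001, 0.9604, 0.2786, 0.0789], [1.0, 0.0002, -0.0005, -0.0007], [-0.0005, 0.2786, -0.9604, -0.1695], [0.0, 0.0, 0.0, 1.0]]}
lid_a []
lid_chipped []
board [(0.94, [246.0, 340.0])]
grinder []
entry_notch []
green_mark []
```

View pics/top0b.png

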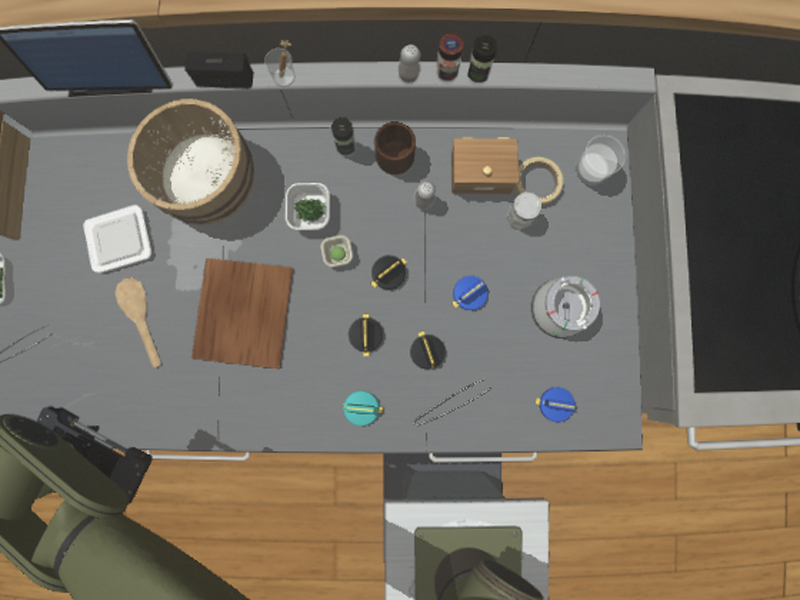

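View pics/side0b.png

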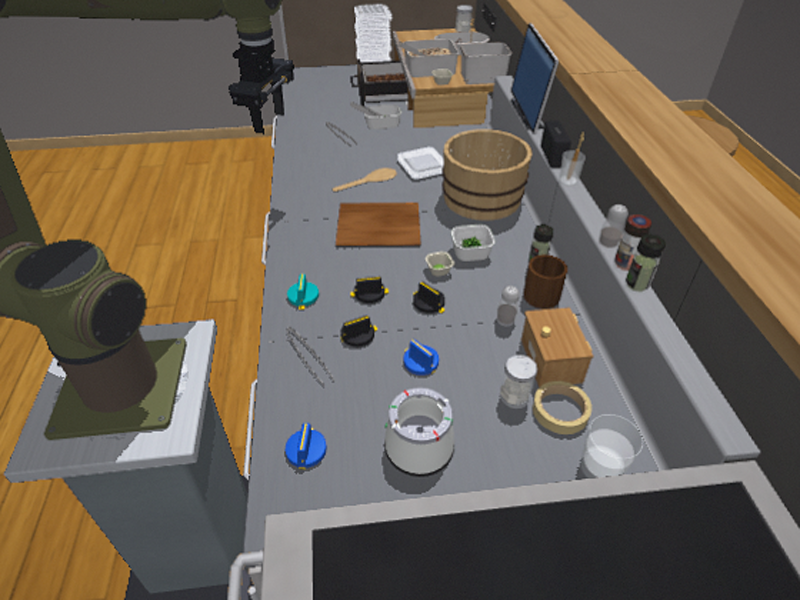

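The top view (800 px scale) shows three black lids at (389,271), (366,334) and (428,351), the board at (243,313) and the grinder at (567,306). Blue and turquoise lids are decoys. Next I look closer and triangulate.

```bash
cat > h.py <<'E'
import numpy as np,cv2
from station import *
from scipy.spatial.transform import Rotation as R
def K(p):
    f=210/np.tan(np.radians(p["vfov"]/2)); return np.array([[f,0,p["cx"]],[0,f,p["cy"]],[0,0,1.]])
F=np.diag([1,-1,-1,1.])
def tool(s=None):
    s=s or state(); T=np.eye(4); T[:3,:3]=R.from_euler('xyz',s["tool_rot"],degrees=True).as_matrix(); T[:3,3]=s["eef_pos"]; return T
def w2c(c,T=None):
    p=camera_params(c)
    M=np.array(p["world_to_cam"]) if c!="wrist" else np.linalg.inv(T@np.array(p["mount"]))
    return F@M
def ray(c,px,M):
    p=camera_params(c)
    n=cv2.undistortPoints(np.array(px,float).reshape(-1,1,2),K(p),np.array(p["dist_coeffs"],float)).reshape(-1,2)
    d=np.c_[n,np.ones(len(n))]@M[:3,:3]; o=-M[:3,:3].T@M[:3,3]
    return o,d/np.linalg.norm(d,axis=1,keepdims=True)
def onz(c,px,z,M):
    o,d=ray(c,px,M); return o+d*((z-o[2])/d[:,2:3])
def tri(obs): # list of (cam,px,M)
    A=np.zeros((3,3));b=np.zeros(3);rs=[]
    for c,px,M in obs:
        o,d=ray(c,[px],M);P=np.eye(3)-np.outer(d[0],d[0]);A+=P;b+=P@o;rs.append((o,P))
    x=np.linalg.solve(A,b);return x,max(np.linalg.norm(P@(x-o)) for o,P in rs)
def proj(c,X,M):
    p=camera_params(c);rv,_=cv2.Rodrigues(M[:3,:3])
    return cv2.projectPoints(np.array(X,float).reshape(-1,1,3),rv,M[:3,3],K(p),np.array(p["dist_coeffs"],float))[0].reshape(-1,2)
E
python3 - <<'E'
from h import *
t=cv2.imread("pics/top0.png");s=cv2.imread("pics/side0.png")
r=lambda im,x,y,w,h,W,H:cv2.resize(im[y:y+h,x:x+w],(W,H),interpolation=cv2.INTER_CUBIC)
top=np.hstack([r(t,236,172,90,90,400,400),r(t,366,186,60,60,400,400)])
bot=r(s,235,190,90,60,300,200); g=r(s,265,265,60,45,267,200)
low=np.zeros((200,800,3),np.uint8);low[:,:300]=bot;low[:,300:567]=g
cv2.imwrite("pics/c1.png",np.vstack([top,low]))
Mt,Ms=w2c("top"),w2c("side")
for n,a,b in(("far",(272,190),(300,207)),("mid",(256,233),(258,202)),("near",(299,246),(251,231)),("grinder",(396,213),(294,303))):
    print(n,tri([("top",a,Mt),("side",b,Ms)]))
print(onz("top",[(143,182),(205,187),(196,257),(135,251)],.008,Mt))
E
```

```text
far (array([0.59684565, 0.15017711, 0.01921138]), np.float64(0.00047516898461498675))
mid (array([0.47529172, 0.19466339, 0.0132008 ]), np.float64(0.0011736213230324542))
near (array([0.4422756 , 0.07544989, 0.01229109]), np.float64(0.0019834084433017337))
grinder (array([ 0.52842463, -0.19219893,  0.03744026]), np.float64(0.0007685462820355834))
[[0.62304206 0.52063992 0.008     ]
 [0.60744636 0.34040354 0.008     ]
 [0.40972043 0.36229    0.008     ]
 [0.42558527 0.53704582 0.008     ]]
```

View pics/c1.png

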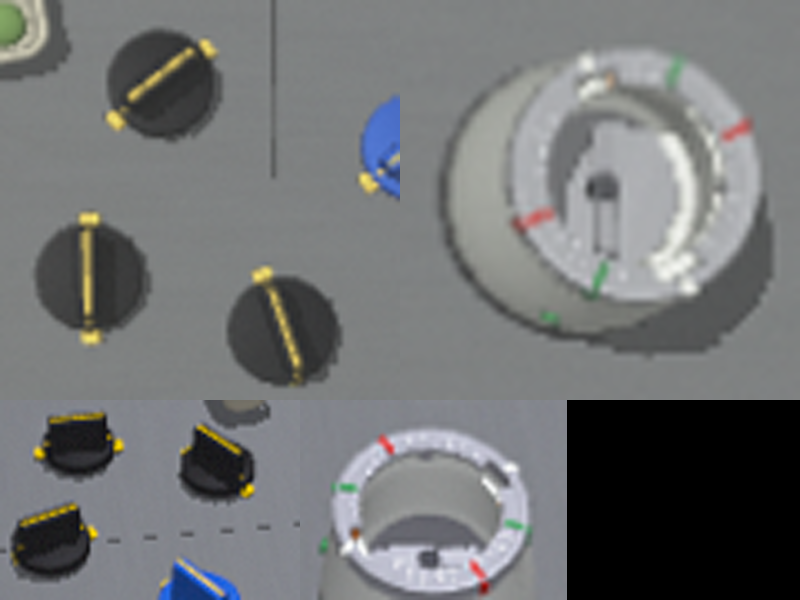

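The chipped lid is the near one: its crop shows a lug only at the upper end. The other two have both lugs. On the collar the green marks run at about -20° and the white notches at about +25°. I'll view from the wrist next, then go.

```bash
cat >> h.py <<'E'
def go(x,y,z,yaw,T=None):
    T=tool() if T is None else T
    G=np.eye(4);G[:3,:3]=R.from_euler('xyz',[180,0,yaw],degrees=True).as_matrix();G[:3,3]=x,y,z
    D=np.linalg.inv(T)@G; v=D[:3,3]; w=np.degrees(R.from_matrix(D[:3,:3]).as_rotvec())
    print("row",np.round(v/.5,4).tolist(),np.round(w/45,4).tolist(),"n>=",round(max(np.linalg.norm(v)/.0417,np.linalg.norm(w)/7.16),1))
    return G
E
python3 - <<'E'
from h import *
go(.45,.12,.26,180)
E
```

```text
row [-0.7109, -0.6982, -0.0907] [0.0, -0.0, -0.5625] n>= 12.0
```

Emit:
{"name": "apply_moves", "arguments": {"targets": [[[-0.711,-0.698,-0.09,0,0,-0.5625,0],[-0.711,-0.698,-0.09,0,0,-0.5625,0],[-0.711,-0.698,-0.09,0,0,-0.5625,0],[-0.711,-0.698,-0.09,0,0,-0.5625,0],[-0.711,-0.698,-0.09,0,0,-0.5625,0],[-0.711,-0.698,-0.09,0,0,-0.5625,0],[-0.711,-0.698,-0.09,0,0,-0.5625,0],[-0.711,-0.698,-0.09,0,0,-0.5625,0],[-0.711,-0.698,-0.09,0,0,-0.5625,0],[-0.711,-0.698,-0.09,0,0,-0.5625,0],[-0.711,-0.698,-0.09,0,0,-0.5625,0],[-0.711,-0.698,-0.09,0,0,-0.5625,0],[-0.711,-0.698,-0.09,0,0,-0.5625,0],[-0.711,-0.698,-0.09,0,0,-0.5625,0],[-0.711,-0.698,-0.09,0,0,-0.5625,0],[-0.711,-0.698,-0.09,0,0,-0.5625,0],[-0.711,-0.698,-0.09,0,0,-0.5625,0]]]}}

```text
clock: 2.47
eef_pos: [0.4496, 0.1214, 0.2594]
tool_rot: [180.0, -0.0, -179.9]
force: [0.0, 0.7, -0.1]
width: 0.0954
grasp_force: 0.0
```

```bash
cat > look.py <<'E'
from h import *
import sys
n=sys.argv[1]
s=state();T=tool(s);im=capture("wrist");cv2.imwrite(f"pics/{n}.png",im[:,:,::-1]);np.save(f"pics/{n}.npy",T)
print(s["clock"],T[:3,3].round(4),s["tool_rot"].round(2))
E
python3 look.py w1
python3 - <<'E'
from h import *
a=cv2.imread("pics/w1.png");cv2.imwrite("pics/w1b.png",cv2.resize(a,(800,600),interpolation=cv2.INTER_CUBIC))
go(.47,.0,.26,180)
E
```

```text
2.4667 [0.4496 0.1214 0.2594] [ 1.7999e+02 -3.0000e-02 -1.7986e+02]
row [-0.0402, -0.2428, -0.0011] [0.0001, -0.0004, 0.0033] n>= 3.0
```

View pics/w1b.png

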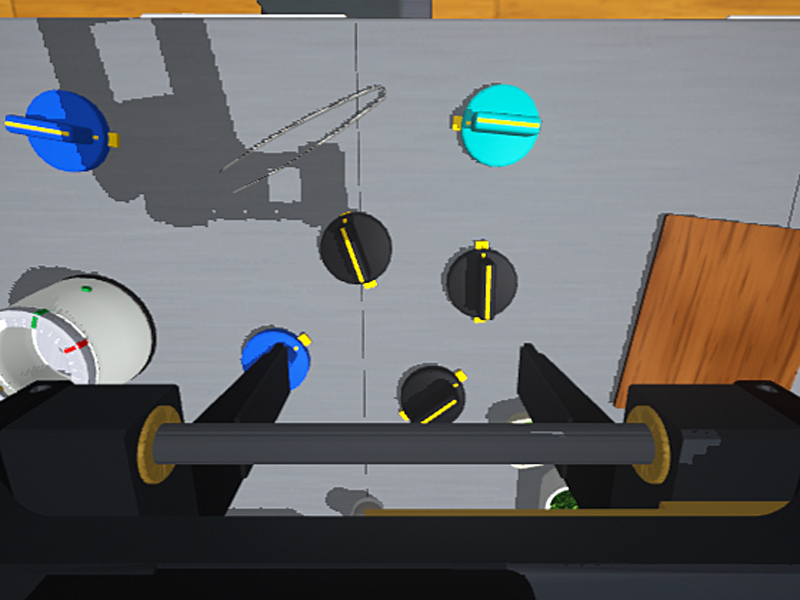

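Wrist view: the near lid is at (356,248), the mid lid at (482,283) and the far lid at (432,395); the fingers hide part of the low rows. The near lid's second yellow spot at (346,216) needs a zoom. I also shift for a second view that takes in the grinder.

Emit:
{"name": "apply_moves", "arguments": {"targets": [[[-0.04,-0.243,0,0,0,0,0],[-0.04,-0.243,0,0,0,0,0],[-0.04,-0.243,0,0,0,0,0],[-0.04,-0.243,0,0,0,0,0],[-0.04,-0.243,0,0,0,0,0],[-0.04,-0.243,0,0,0,0,0]]]}}

```text
clock: 3.02
eef_pos: [0.47, -0.0005, 0.2595]
tool_rot: [180.0, -0.0, -180.0]
force: [0.5, -0.1, -0.1]
width: 0.0951
grasp_force: 0.0
```

```bash
python3 look.py w2
python3 - <<'E'
from h import *
a=cv2.imread("pics/w1.png");b=cv2.imread("pics/w2.png")
r=lambda im,x,y,w,h,W,H:cv2.resize(im[y:y+h,x:x+w],(W,H),interpolation=cv2.INTER_CUBIC)
cv2.imwrite("pics/c2.png",np.hstack([r(a,215,140,160,100,800,500)[:, :560],np.full((500,240,3),0,np.uint8)]))
B=r(b,0,0,560,420,800,600);cv2.imwrite("pics/w2b.png",np.vstack([B[:400],r(a,220,140,150,37,800,200)*0+r(a,220,145,150,37,800,200)]))
C=np.zeros((600,800,3),np.uint8);C[:300]=r(b,60,60,400,150,800,300);C[300:,:450]=r(a,220,140,120,80,450,300);cv2.imwrite("pics/c2.png",C)
T1,T2=np.load("pics/w1.npy"),np.load("pics/w2.npy")
for n in("lid_a","lid_chipped","grinder"):
    print(n,[(round(d["score"],2),np.round(d["point"]).tolist()) for d in cut_out(n,"wrist")])
E
```

```text
3.0167 [ 0.47   -0.0005  0.2595] [ 1.7997e+02 -2.0000e-02 -1.7996e+02]
lid_a [(0.6, [400.0, 255.0]), (0.56, [429.0, 186.0])]
lid_chipped [(0.96, [341.0, 158.0]), (0.83, [140.0, 76.0]), (0.71, [450.0, 69.0])]
grinder [(0.75, [137.0, 227.0])]
```

View pics/c2.png

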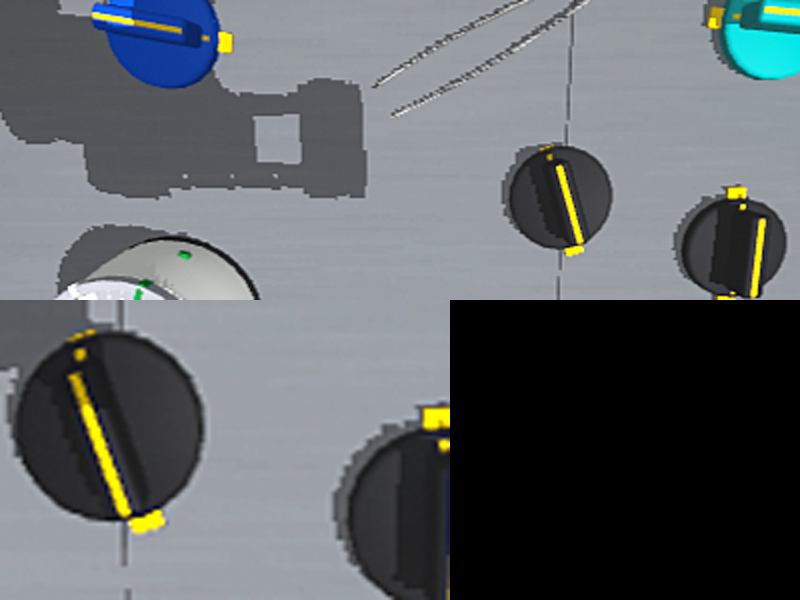

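The zoom confirms the near lid is the chipped one, since its -x lug is only a stub at the rim. Next I measure the stripes from both wrist views.

Run:
```python
from h import *
def stripes(n):
    im=cv2.imread(f"pics/{n}.png");h=cv2.cvtColor(im,cv2.COLOR_BGR2HSV)
    m=cv2.inRange(h,(22,140,120),(35,255,255));k,l,st,c=cv2.connectedComponentsWithStats(m,connectivity=8)
    out=[]
    for i in range(1,k):
        if st[i,4]<40: continue
        p=np.argwhere(l==i)[:,::-1].astype(float);mu=p.mean(0);w,v=np.linalg.eigh(np.cov((p-mu).T));d=v[:,1]
        t=(p-mu)@d
        if t.max()-t.min()<25: continue
        out.append((mu,mu+d*t.min(),mu+d*t.max()))
    return out
T={n:w2c("wrist",np.load(f"pics/{n}.npy")) for n in("w1","w2")}
S={n:stripes(n) for n in T}
for n in S:
    for s in S[n]: 
        w=onz("wrist",s,.042,T[n]); d=w[2]-w[1]; print(n,np.round(s,1).tolist(),w[0].round(4),np.linalg.norm(d).round(4),np.degrees(np.arctan2(d[1],d[0])).round(1))
for s in S["w1"]:
    for q in S["w2"]:
        x,e=tri([("wrist",s[0],T["w1"]),("wrist",q[0],T["w2"])])
        if e<.004 and abs(x[2]-.042)<.03: print("tri",s[0].round(),x.round(4),e.round(4))
```

```text
w1 [[355.1, 85.5], [376.0, 87.5], [334.0, 83.4]] [0.3321 0.205  0.042 ] 0.049 -95.0
w1 [[25.3, 89.5], [47.1, 93.3], [3.9, 85.7]] [ 0.3374 -0.1762  0.042 ] 0.0488 -99.6
w1 [[246.4, 178.8], [239.3, 159.5], [253.1, 197.0]] [0.4414 0.0764 0.042 ] 0.0499 18.5
w1 [[340.2, 206.5], [342.8, 186.0], [337.8, 225.7]] [0.4769 0.1957 0.042 ] 0.053 -3.8
w1 [[307.2, 287.9], [319.1, 280.1], [294.8, 296.2]] [0.5942 0.1562 0.042 ] 0.0415 -52.8
w2 [[463.7, 66.2], [485.1, 68.3], [442.0, 64.1]] [0.3321 0.2057 0.042 ] 0.0499 -95.0
w2 [[128.0, 71.0], [150.2, 75.0], [106.0, 67.0]] [ 0.3374 -0.1763  0.042 ] 0.0499 -99.6
w2 [[344.7, 166.0], [340.0, 142.0], [348.7, 186.5]] [0.4456 0.0768 0.042 ] 0.0565 14.2
w2 [[438.5, 188.5], [440.9, 168.9], [436.2, 208.1]] [0.4739 0.1968 0.042 ] 0.0506 1.4
w2 [[276.1, 249.0], [290.9, 238.9], [261.2, 259.3]] [ 0.5565 -0.0086  0.042 ] 0.0495 -53.6
tri [355.  85.] [0.3324 0.2046 0.044 ] 0.0001
tri [25. 90.] [ 0.3373 -0.1766  0.0415] 0.0
tri [246. 179.] [0.4436 0.0766 0.0413] 0.0021
tri [340. 206.] [0.474  0.1943 0.0479] 0.0013
```

Run:
```python
from h import *
go(.442,.0766,.09,-161.5)
go(.442,.0766,.018,-161.5)
```

```text
row [0.0556, 0.1534, 0.3393] [0.0002, 0.0001, -0.4079] n>= 4.5
row [0.0556, 0.1534, 0.4833] [0.0002, 0.0001, -0.4079] n>= 6.1
```

Emit:
{"name": "apply_moves", "arguments": {"targets": [[[0.056,0.153,0.34,0,0,-0.408,0],[0.056,0.153,0.34,0,0,-0.408,0],[0.056,0.153,0.34,0,0,-0.408,0],[0.056,0.153,0.34,0,0,-0.408,0],[0.056,0.153,0.34,0,0,-0.408,0],[0.056,0.153,0.34,0,0,-0.408,0],[0.056,0.153,0.41,0,0,-0.408,0.3],[0.056,0.153,0.45,0,0,-0.408,0.3],[0.056,0.153,0.48,0,0,-0.408,0.3],[0.056,0.153,0.48,0,0,-0.408,0.3],[0.056,0.153,0.48,0,0,-0.408,1],[0.056,0.153,0.48,0,0,-0.408,1],[0.056,0.153,0.48,0,0,-0.408,1],[0.056,0.153,0.48,0,0,-0.408,1],[0.056,0.153,0.48,0,0,-0.408,1],[0.056,0.153,0.48,0,0,-0.408,1],[0.056,0.153,0.48,0,0,-0.408,1]]], "squeeze": 25}}

```text
clock: 4.63
eef_pos: [0.4423, 0.0751, 0.02]
tool_rot: [-180.0, 0.0, -161.6]
force: [-0.3, -0.1, -0.9]
width: 0.0271
grasp_force: 0.0
```

Run:
```python
from h import *
s=state();print(s["width"],s["grasp_force"],s["force"],s["eef_pos"],s["tool_rot"])
x,y,z=s["eef_pos"]
go(x,y,.1,-161.5); go(.515,.44,.1,-161.5); go(.515,.44,.0285,-161.5)
```

```text
0.027105098967473255 0.0 [-0.3068144  -0.10515989 -0.94190592] [0.44228766 0.07506255 0.02000068] [-1.79990213e+02  3.31695480e-02 -1.61641719e+02]
row [-0.0001, -0.0, -0.16] [-0.0002, 0.0007, -0.0031] n>= 1.9
row [-0.368, 0.6469, -0.1599] [-0.0002, 0.0007, -0.0031] n>= 9.1
row [-0.3679, 0.6469, -0.0169] [-0.0002, 0.0007, -0.0031] n>= 8.9
```

Emit:
{"name": "apply_moves", "arguments": {"targets": [[[0,0,0.004,0,0,0,1],[0,0,0.004,0,0,0,1],[0,0,0.004,0,0,0,1],[0,0,0.004,0,0,0,1],[0,0,0.004,0,0,0,1],[0,0,0.004,0,0,0,1],[0,0,0.004,0,0,0,1]]]}}

```text
clock: 5.22
eef_pos: [0.4419, 0.075, 0.0175]
tool_rot: [180.0, -0.0, -161.6]
force: [-0.1, 0.1, -1.6]
width: 0.0138
grasp_force: 25.0
```

Emit:
{"name": "apply_moves", "arguments": {"targets": [[[0,0,-0.165,0,0,0,1],[0,0,-0.165,0,0,0,1],[-0.368,0.647,-0.165,0,0,0,1],[-0.368,0.647,-0.165,0,0,0,1],[-0.368,0.647,-0.165,0,0,0,1],[-0.368,0.647,-0.165,0,0,0,1],[-0.368,0.647,-0.165,0,0,0,1],[-0.368,0.647,-0.165,0,0,0,1],[-0.368,0.647,-0.165,0,0,0,1],[-0.368,0.647,-0.165,0,0,0,1],[-0.368,0.647,-0.165,0,0,0,1],[-0.368,0.647,-0.165,0,0,0,1],[-0.368,0.647,-0.165,0,0,0,1],[-0.368,0.647,-0.165,0,0,0,1]]]}}

```text
clock: 6.38
eef_pos: [0.5144, 0.4397, 0.0993]
tool_rot: [-179.9, -0.1, -161.6]
force: [-0.3, -0.3, -1.2]
width: 0.0138
grasp_force: 25.0
```

Run:
```python
from h import *
s=state();print(s["width"],s["grasp_force"],s["force"],s["eef_pos"],s["tool_rot"])
go(.515,.44,.0268,-161.5)
```

```text
0.013793954375901474 24.99983847141266 [-0.28472883 -0.34977627 -1.23198174] [0.51437458 0.43969959 0.09932566] [-1.79949310e+02 -8.52101932e-02 -1.61611394e+02]
row [-0.0016, 0.0003, 0.145] [-0.0011, -0.0019, -0.0025] n>= 1.7
```

Emit:
{"name": "apply_moves", "arguments": {"targets": [[[0,0,0.08,0,0,0,1],[0,0,0.12,0,0,0,1],[0,0,0.145,0,0,0,1],[0,0,0.145,0,0,0,1],[0,0,0.147,0,0,0,1],[0,0,0.147,0,0,0,1],[0,0,0.147,0,0,0,0.5],[0,0,0.147,0,0,0,0.5],[0,0,0.147,0,0,0,0.5],[0,0,0.147,0,0,0,0.5],[0,0,0.08,0,0,0,0.5],[0,0,0,0,0,0,0.5],[0,0,0,0,0,0,0.5],[0,0,0,0,0,0,0.5]]]}}

```text
clock: 7.55
eef_pos: [0.517, 0.4418, 0.1047]
tool_rot: [179.9, 0.4, -161.6]
force: [0.2, 0.6, -0.6]
width: 0.0474
grasp_force: 0.0
```

Run:
```python
from h import *
go(.475,.196,.2,180)
```

```text
row [0.2332, -0.4396, -0.1933] [0.0045, 0.0089, 0.4082] n>= 6.4
```

Emit:
{"name": "apply_moves", "arguments": {"targets": [[[0.233,-0.44,-0.193,0,0,0.408,0],[0.233,-0.44,-0.193,0,0,0.408,0],[0.233,-0.44,-0.193,0,0,0.408,0],[0.233,-0.44,-0.193,0,0,0.408,0],[0.233,-0.44,-0.193,0,0,0.408,0],[0.233,-0.44,-0.193,0,0,0.408,0],[0.233,-0.44,-0.193,0,0,0.408,0],[0.233,-0.44,-0.193,0,0,0.408,0],[0.233,-0.44,-0.193,0,0,0.408,0],[0.233,-0.44,-0.193,0,0,0.408,0]]]}}

```text
clock: 8.38
eef_pos: [0.4731, 0.195, 0.1954]
tool_rot: [-180.0, -0.1, -180.0]
force: [1.3, 0.3, 0.7]
width: 0.0952
grasp_force: 0.0
```

```bash
python3 look.py w3
python3 - <<'E'
from h import *
a=cv2.imread("pics/w3.png");cv2.imwrite("pics/top1.png",capture("top")[:,:,::-1])
t=cv2.imread("pics/top1.png")
r=lambda im,x,y,w,h,W,H:cv2.resize(im[y:y+h,x:x+w],(W,H),interpolation=cv2.INTER_CUBIC)
C=np.zeros((600,800,3),np.uint8);C[:,:400]=r(a,180,60,200,300,400,600);C[:300,400:]=r(t,120,170,160,120,400,300);C[300:,400:]=r(a,360,60,200,150,400,300)
cv2.imwrite("pics/c3.png",C)
E
```

```text
8.3833 [0.4731 0.195  0.1954] [-1.8000e+02 -1.0000e-01 -1.7999e+02]
```

View pics/c3.png

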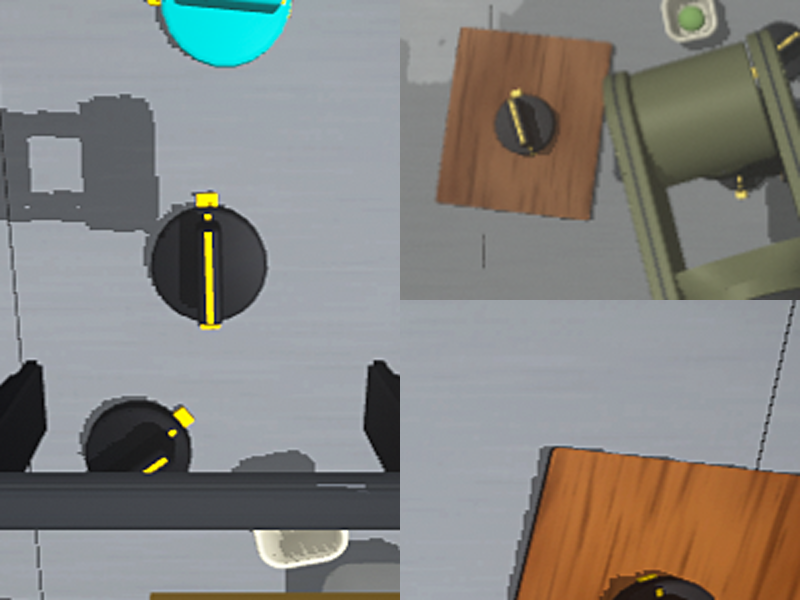

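The chipped lid lies flat mid-board at crop (525,122). The mid lid's stripe runs from pixel (283.5,176) to about (285,221).

Run:
```python
from h import *
M=w2c("wrist",np.load("pics/w3.npy"))
w=onz("wrist",[(283.5,176),(285,221)],.042,M);l=onz("wrist",[(283.2,160.5),(285,223.5)],.004,M)
for q in(w,l):
    d=q[1]-q[0];print(q.round(4),q.mean(0).round(4),np.linalg.norm(d).round(4),np.degrees(np.arctan2(d[1],d[0])).round(1))
s=stripe=None
for n,p in(("w1",(340.5,207)),("w2",(438.5,188.5))): print(tri([("wrist",(284.2,198.5),M),("wrist",p,w2c("wrist",np.load(f"pics/{n}.npy")))]))
x,y=.5*(w.mean(0)+w.mean(0))[:2]
go(x,y,.09,-179.5);go(x,y,.018,-179.5)
```

```text
[[0.4499 0.1961 0.042 ]
 [0.4991 0.1978 0.042 ]] [0.4745 0.1969 0.042 ] 0.0492 2.0
[[0.4385 0.1959 0.004 ]
 [0.5146 0.1982 0.004 ]] [0.4765 0.1971 0.004 ] 0.0762 1.7
(array([0.47621146, 0.1966058 , 0.04037114]), np.float64(0.0018170952820726067))
(array([0.47397351, 0.19686906, 0.04186483]), np.float64(1.9256595011376253e-05))
row [-0.0034, 0.0032, 0.2105] [-0.0006, -0.003, -0.0094] n>= 2.5
row [-0.0037, 0.0032, 0.3545] [-0.0006, -0.003, -0.0094] n>= 4.3
```

Emit:
{"name": "apply_moves", "arguments": {"targets": [[[-0.004,0.003,0.21,0,0,-0.04,0.4],[-0.004,0.003,0.21,0,0,-0.04,0.5],[-0.004,0.003,0.21,0,0,-0.04,0.6],[-0.004,0.003,0.27,0,0,-0.04,0.6],[-0.004,0.003,0.32,0,0,-0.04,0.6],[-0.004,0.003,0.356,0,0,-0.04,0.6],[-0.004,0.003,0.357,0,0,-0.04,0.6],[-0.004,0.003,0.357,0,0,-0.04,1],[-0.004,0.003,0.357,0,0,-0.04,1],[-0.004,0.003,0.357,0,0,-0.04,1],[-0.004,0.003,0.357,0,0,-0.04,1],[-0.004,0.003,0.357,0,0,-0.04,1],[-0.004,0.003,0.357,0,0,-0.04,1],[-0.004,0.003,0.357,0,0,-0.04,1]]], "squeeze": 30}}

```text
clock: 9.65
eef_pos: [0.4757, 0.1962, 0.0185]
tool_rot: [180.0, 0.0, -178.2]
force: [-0.0, 0.9, 0.5]
width: 0.0136
grasp_force: 30.0
```

Run:
```python
from h import *
T=tool();go(.4757,.1962,.15,-178.2,T);G=go(.60,-.155,.25,-155,T);go(.59,-.22,.25,-155,G)
```

```text
row [-0.0001, 0.0001, -0.263] [0.0005, 0.0008, -0.0002] n>= 3.2
row [-0.2267, -0.7096, -0.4631] [0.0003, 0.0008, -0.5158] n>= 10.5
row [0.0731, -0.1094, 0.0] [0.0, 0.0, -0.0] n>= 1.6
```

Emit:
{"name": "apply_moves", "arguments": {"targets": [[[0,0,-0.26,0,0,0,1],[0,0,-0.26,0,0,0,1],[0,0,-0.26,0,0,0,1],[-0.227,-0.71,-0.463,0,0,-0.516,1],[-0.227,-0.71,-0.463,0,0,-0.516,1],[-0.227,-0.71,-0.463,0,0,-0.516,1],[-0.227,-0.71,-0.463,0,0,-0.516,1],[-0.227,-0.71,-0.463,0,0,-0.516,1],[-0.227,-0.71,-0.463,0,0,-0.516,1],[-0.227,-0.71,-0.463,0,0,-0.516,1],[-0.227,-0.71,-0.463,0,0,-0.516,1],[-0.227,-0.71,-0.463,0,0,-0.516,1],[-0.227,-0.71,-0.463,0,0,-0.516,1],[-0.227,-0.71,-0.463,0,0,-0.516,1],[-0.227,-0.71,-0.463,0,0,-0.516,1],[-0.227,-0.71,-0.463,0,0,-0.516,1]]]}}

```text
clock: 10.98
eef_pos: [0.5996, -0.1547, 0.2489]
tool_rot: [179.9, -0.0, -155.0]
force: [0.9, -0.1, -1.1]
width: 0.0138
grasp_force: 30.0
```

```bash
python3 look.py g1
```

```text
10.9833 [ 0.5996 -0.1547  0.2489] [ 1.7992e+02 -5.0000e-02 -1.5499e+02]
```

Emit:
{"name": "apply_moves", "arguments": {"targets": [[[0.07,-0.11,0,0,0,0,1],[0.07,-0.11,0,0,0,0,1],[0.07,-0.11,0,0,0,0,1],[0.07,-0.11,0,0,0,0,1],[0.07,-0.11,0,0,0,0,1]]]}}

```text
clock: 11.45
eef_pos: [0.5915, -0.2183, 0.2492]
tool_rot: [179.9, -0.0, -154.9]
force: [-0.4, -0.2, -1.0]
width: 0.0139
grasp_force: 30.0
```

```bash
python3 look.py g2
python3 - <<'E'
from h import *
a=cv2.imread("pics/g1.png");b=cv2.imread("pics/g2.png")
C=np.zeros((600,800,3),np.uint8)
C[:300,:400]=cv2.resize(a,(400,300));C[300:,:400]=cv2.resize(b,(400,300))
o=[]
for i,n in enumerate(("g1","g2")):
    M=w2c("wrist",np.load(f"pics/{n}.npy"));im=(a,b)[i];c=proj("wrist",[[.53,-.192,.092]],M)[0];print(c)
    x,y=int(np.clip(c[0]-75,0,410)),int(np.clip(c[1]-56,0,308));print(x,y)
    C[300*i:300*i+300,400:]=cv2.resize(im[y:y+113,x:x+150],(400,300),interpolation=cv2.INTER_CUBIC)
cv2.imwrite("pics/c4.png",C)
E
```

```text
11.45 [ 0.5915 -0.2183  0.2492] [ 1.7994e+02 -1.0000e-02 -1.5491e+02]
[277.61961636 120.34836846]
202 64
[330.34118105 154.78519456]
255 98
```

View pics/c4.png

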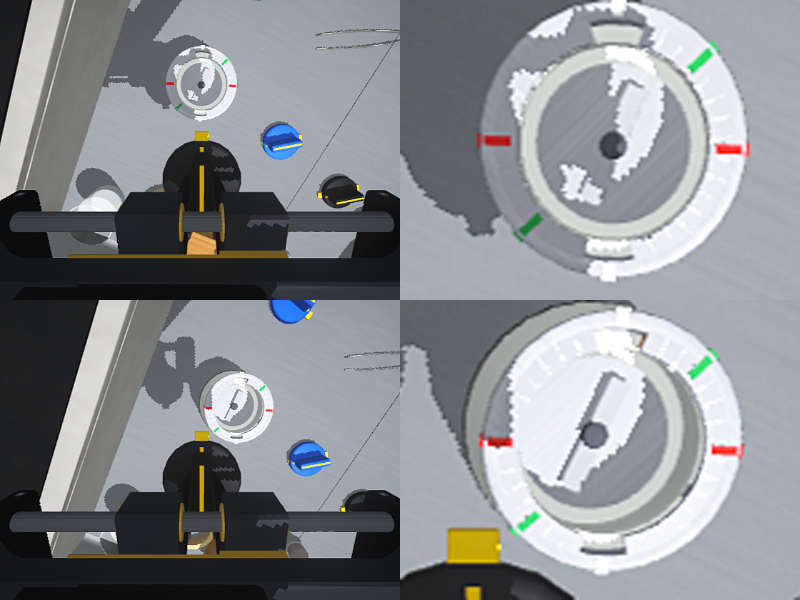

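Both views show the collar cleanly. Red and green marks sit in facing pairs, notches at crop (615,5) and (607,270), and the held lid's lug shows at the lower left. Segment the marks, triangulate, and use the held lug as a calibration check.

Run:
```python
from h import *
P={}
Ms={}
for n,o in(("g1",(202,64)),("g2",(255,98))):
    im=cv2.imread(f"pics/{n}.png");h=cv2.cvtColor(im,cv2.COLOR_BGR2HSV);Ms[n]=w2c("wrist",np.load(f"pics/{n}.npy"));T=np.load(f"pics/{n}.npy")
    roi=np.zeros(h.shape[:2],np.uint8);roi[o[1]:o[1]+113,o[0]:o[0]+150]=255
    g=cv2.inRange(h,(40,120,60),(80,255,255))&roi; r=(cv2.inRange(h,(0,150,80),(6,255,255))|cv2.inRange(h,(174,150,80),(180,255,255)))&roi
    pts=[]
    for m in(r,g):
        k,l,st,c=cv2.connectedComponentsWithStats(m,connectivity=8);i=[j for j in range(1,k)];i=sorted(i,key=lambda j:-st[j,4])[:2]
        print(n,[(st[j,4],c[j].round(1).tolist()) for j in range(1,k)]);i=sorted(i,key=lambda j:c[j,0]);pts+=[c[j] for j in i]
    P[n]=pts
    w=onz("wrist",pts,.092,Ms[n]);print(w[:,:2].round(4).tolist())
    for a,b in((0,1),(2,3)): d=w[b]-w[a];print("mid",(.5*(w[a]+w[b]))[:2].round(4),np.linalg.norm(d).round(4),np.degrees(np.arctan2(d[1],d[0])).round(2))
    # held lug: yellow blob near tip
    for zz in (-.0405,): pass
    y=cv2.inRange(h,(20,120,90),(35,255,255));k,l,st,c=cv2.connectedComponentsWithStats(y,connectivity=8)
    E=T@np.array([[.034,.041,.041],[0,0,0],[.0135,.0135,.0185],[1,1,1]])
    print("lug pred",proj("wrist",E[:3].T,Ms[n]).round(1).tolist(),[(st[j].tolist(),c[j].round(1).tolist()) for j in range(1,k) if st[j,4]>50 and abs(c[j,0]-282)<25])
X=[tri([("wrist",P["g1"][i],Ms["g1"]),("wrist",P["g2"][i],Ms["g2"])]) for i in range(4)]
for x in X:print(x[0].round(4),x[1].round(4))
print(np.mean([x[0] for x in X],0))
```

```text
g1 [(np.int32(5), [231.0, 116.0]), (np.int32(34), [238.1, 116.5]), (np.int32(27), [325.0, 120.0]), (np.int32(5), [332.0, 120.0])]
g1 [(np.int32(6), [319.5, 81.2]), (np.int32(31), [314.4, 86.2]), (np.int32(28), [250.5, 148.2]), (np.int32(3), [246.0, 153.0])]
[[0.5433, -0.2293], [0.5096, -0.1491], [0.5667, -0.2057], [0.4859, -0.173]]
mid [ 0.5265 -0.1892] 0.087 112.8
mid [ 0.5263 -0.1893] 0.0872 157.96
lug pred [[282.5, 198.2], [282.5, 186.7], [282.5, 185.1]] [([273, 184, 20, 13, 252], [282.2, 190.0]), ([279, 232, 7, 64, 448], [282.0, 263.5]), ([94, 351, 310, 10, 1817], [281.2, 356.9])]
g2 [(np.int32(4), [285.0, 150.5]), (np.int32(27), [292.0, 151.0]), (np.int32(23), [375.6, 154.2]), (np.int32(2), [383.0, 153.5])]
g2 [(np.int32(5), [372.6, 117.8]), (np.int32(31), [367.1, 123.2]), (np.int32(22), [302.4, 181.2]), (np.int32(4), [297.0, 184.8])]
[[0.5433, -0.2296], [0.5096, -0.1499], [0.5671, -0.206], [0.4864, -0.173]]
mid [ 0.5265 -0.1898] 0.0865 112.93
mid [ 0.5268 -0.1895] 0.0872 157.79
lug pred [[282.5, 198.2], [282.5, 186.7], [282.5, 185.1]] [([273, 184, 20, 13, 249], [282.1, 190.0]), ([279, 232, 7, 64, 448], [282.0, 263.5]), ([94, 351, 310, 10, 1836], [279.5, 356.9])]
[ 0.5434 -0.2295  0.0908] 0.0
[ 0.5094 -0.1486  0.0878] 0.0001
[ 0.567  -0.2058  0.091 ] 0.0002
[ 0.4862 -0.173   0.0922] 0.0003
[ 0.52651456 -0.18922923  0.09045917]
```

Collar axis is at (0.5265, -0.1894), green line at -22.1°, mark height 0.091 m (expected 0.092), and the held lug matches to within 1 mm. So entry yaw is -157.1°.

Run:
```python
from h import *
go(.527,-.1892,.13,-157.1)
```

```text
row [0.0924, 0.1072, 0.2389] [0.001, -0.0001, 0.0492] n>= 3.3
```

Emit:
{"name": "apply_moves", "arguments": {"targets": [[[0.092,0.107,0.1,0,0,0.049,1],[0.092,0.107,0.239,0,0,0.049,1],[0.092,0.107,0.239,0,0,0.049,1],[0.092,0.107,0.239,0,0,0.049,1],[0.092,0.107,0.239,0,0,0.049,1],[0.092,0.107,0.239,0,0,0.049,1],[0.092,0.107,0.239,0,0,0.049,1],[0.092,0.107,0.239,0,0,0.049,1]]]}}

```text
clock: 12.17
eef_pos: [0.5297, -0.1915, 0.1333]
tool_rot: [-179.8, 0.2, -157.1]
force: [0.5, -0.3, -0.6]
width: 0.0135
grasp_force: 30.0
```

Run:
```python
from h import *
s=state();print(s["eef_pos"],s["tool_rot"],s["force"],s["moment"])
go(.527,-.1892,.0985,-157.1)
```

```text
[ 0.52972306 -0.1914534   0.13330469] [-179.77281482    0.20515708 -157.14780095] [ 0.50976109 -0.31205537 -0.56304818] [0.08537895 0.02853641 0.03147845]
row [0.0035, 0.0065, 0.0696] [-0.0051, 0.0046, -0.0011] n>= 0.8
```

Emit:
{"name": "apply_moves", "arguments": {"targets": [[[0,0,0,0,0,0,1],[0,0,0,0,0,0,1],[0,0,0,0,0,0,1],[0,0,0,0,0,0,1]]]}}

```text
clock: 12.5
eef_pos: [0.5277, -0.191, 0.1307]
tool_rot: [-180.0, 0.0, -157.2]
force: [-0.6, -0.5, -1.1]
width: 0.0136
grasp_force: 30.0
```

Run:
```python
from h import *
s=state();print(s["eef_pos"],s["tool_rot"],s["force"],s["moment"])
go(.527,-.1892,.0985,-157.1)
```

```text
[ 0.52772728 -0.19103751  0.13068242] [-1.79965419e+02  2.99268819e-02 -1.57191954e+02] [-0.61269474 -0.48564045 -1.1383716 ] [ 0.06381149  0.01237565 -0.05524203]
row [-0.0001, 0.004, 0.0644] [-0.0008, 0.0007, -0.002] n>= 0.8
```

Emit:
{"name": "apply_moves", "arguments": {"targets": [[[0,0.004,0.01,0,0,0,1],[0,0.004,0.02,0,0,0,1],[0,0.004,0.03,0,0,0,1],[0,0.004,0.035,0,0,0,1],[0,0.004,0.04,0,0,0,1],[0,0.004,0.045,0,0,0,1],[0,0.004,0.05,0,0,0,1],[0,0.004,0.05,0,0,0,1],[0,0.004,0.05,0,0,0,1]]]}}

```text
clock: 13.25
eef_pos: [0.5266, -0.189, 0.105]
tool_rot: [180.0, -0.0, -157.2]
force: [1.2, -0.1, 0.5]
width: 0.0138
grasp_force: 30.0
```

Run:
```python
from h import *
s=state();print(s["eef_pos"],s["tool_rot"],s["force"],s["moment"])
go(.527,-.1892,.0985,-157.1)
```

```text
[ 0.52655559 -0.18896236  0.10499582] [ 1.79991831e+02 -1.16154058e-02 -1.57184272e+02] [ 1.2399018  -0.13739349  0.46826906] [ 0.07254832  0.05404087 -0.07217204]
row [-0.0006, -0.0008, 0.013] [0.0002, -0.0003, -0.0019] n>= 0.2
```

The lid is 5 mm inside the collar and free of force, so I keep lowering.

Emit:
{"name": "apply_moves", "arguments": {"targets": [[[0,0,0.004,0,0,0,1],[0,0,0.008,0,0,0,1],[0,0,0.011,0,0,0,1],[0,0,0.013,0,0,0,1],[0,0,0.014,0,0,0,1],[0,0,0.014,0,0,0,1],[0,0,0.014,0,0,0,1]]]}}

```text
clock: 13.83
eef_pos: [0.5267, -0.189, 0.0985]
tool_rot: [-180.0, 0.0, -157.2]
force: [-1.1, -0.5, 1.9]
width: 0.014
grasp_force: 30.0
```

Run:
```python
from h import *
s=state();print(s["eef_pos"],s["tool_rot"],s["force"],s["moment"])
G=go(.527,-.1892,.0985,-157.1);go(.527,-.1892,.0985,157.9)
```

```text
[ 0.52670148 -0.18900974  0.09851097] [-1.79989008e+02  6.84304768e-03 -1.57182198e+02] [-1.09186616 -0.53001307  1.94192691] [ 0.19172321  0.29883815 -0.04576228]
row [-0.0004, -0.0006, 0.0] [-0.0002, 0.0002, -0.0018] n>= 0.0
row [-0.0004, -0.0006, 0.0] [-0.0002, 0.0002, 0.9982] n>= 6.3
```

Emit:
{"name": "apply_moves", "arguments": {"targets": [[[0,0,0,0,0,0,1],[0,0,0,0,0,0,1],[0,0,0,0,0,0.1,1],[0,0,0,0,0,0.2,1],[0,0,0,0,0,0.3,1],[0,0,0,0,0,0.4,1],[0,0,0,0,0,0.5,1],[0,0,0,0,0,0.5,1],[0,0,0,0,0,0.5,1]]], "squeeze": 45}}

```text
clock: 14.58
eef_pos: [0.527, -0.189, 0.0985]
tool_rot: [-180.0, 0.1, -179.6]
force: [-0.1, 0.5, 3.1]
width: 0.0133
grasp_force: 45.0
```

Run:
```python
from h import *
s=state();print(s["eef_pos"],s["tool_rot"],s["force"],s["moment"])
go(.527,-.1892,.0985,157.9)
```

```text
[ 0.52699289 -0.18901657  0.09852779] [-1.79987351e+02  5.62487644e-02 -1.79573561e+02] [-0.05431555  0.53350279  3.10981842] [0.16597746 0.06737552 0.09272528]
row [-0.0, -0.0004, 0.0001] [-0.0, 0.0013, 0.5006] n>= 3.1
```

Emit:
{"name": "apply_moves", "arguments": {"targets": [[[0,0,0,0,0,0.1,1],[0,0,0,0,0,0.2,1],[0,0,0,0,0,0.3,1],[0,0,0,0,0,0.4,1],[0,0,0,0,0,0.5,1],[0,0,0,0,0,0.505,1],[0,0,0,0,0,0.505,1],[0,0,0,0,0,0.505,1],[0,0,0,0,0,0.505,1]]]}}

```text
clock: 15.33
eef_pos: [0.5269, -0.1891, 0.0985]
tool_rot: [180.0, 0.1, 157.7]
force: [0.1, 1.2, 3.3]
width: 0.0137
grasp_force: 45.0
```

Run:
```python
from h import *
s=state();print(s["clock"],s["eef_pos"],s["tool_rot"],s["force"],s["moment"],s["grasp_force"])
t=capture("top");cv2.imwrite("pics/top2.png",t[:,:,::-1]);sd=capture("side");w=capture("wrist")
r=lambda im,x,y,w,h,W,H:cv2.resize(im[y:y+h,x:x+w],(W,H),interpolation=cv2.INTER_CUBIC)
C=np.zeros((600,800,3),np.uint8);C[:300,:400]=r(t,120,160,320,120,400,300)*0+r(t,110,150,200,150,400,300);C[:300,400:]=r(sd,230,240,120,90,400,300)
C[300:,:400]=r(sd,200,130,160,120,400,300);C[300:,400:]=r(w,180,150,200,150,400,300)
cv2.imwrite("pics/c5.png",C[:,:,::-1])
```

```text
15.3333 [ 0.52693598 -0.18906555  0.09848594] [1.79993386e+02 5.00926695e-02 1.57680062e+02] [0.08609537 1.21485257 3.30753106] [ 0.11475667 -0.04233741  0.10080553] 45.00474572181702
```

View pics/c5.png

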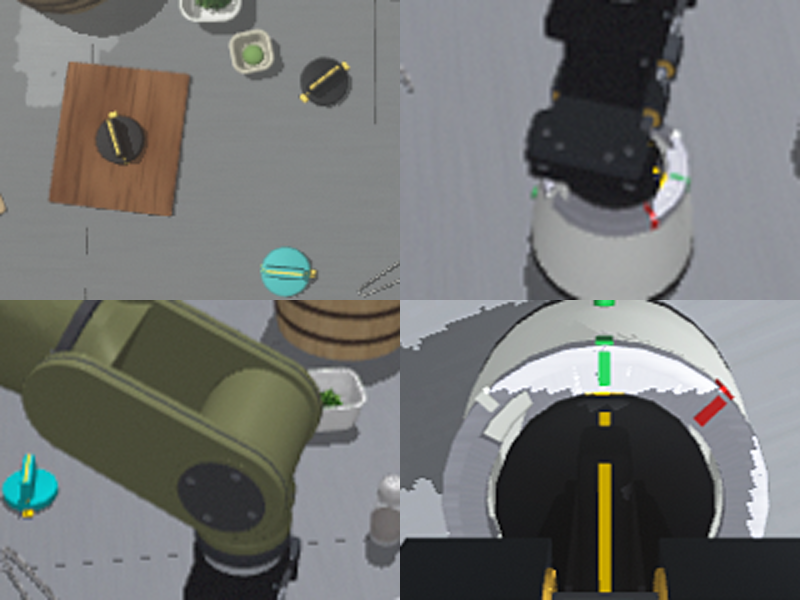

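The wrist crop shows the stripe at (604,520) exactly in line with the green mark at (604,368), with the lid down in the collar under the lip. The chipped lid is on the board at (120,140) and the spare is untouched at (325,82). I hand in.

```bash
python3 -c "
from station import *
print(hand_in())"
```

```text
the job is handed in; nothing more can be done
None
```

I handed the job in with the chipped lid let go on the board and a sound lid seated in the grinder, twisted to the green mark and still gripped at 45 N. The spare lid and the other things were not touched; `hand_in()` returned no verdict, so the result is not confirmed.

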